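# Retain the flask and present the grinding mandrel

### The job

Get the round glass flask in the wooden-jawed vise ready for grinding: first lay the retaining bar with its red grip, grip upwards, into the two slots in the tops of the jaws so that it bridges them beside the flask's neck, and let go of it. Then take the mandrel with the blue collar out of the wooden tool block, lift it higher than the top of the orange-framed splash guard and carry it over to the flask without bumping the guard, vise or bar with it, and finish still holding it upright and still, centred about one centimetre above the mouth of the neck, its tip neither touching nor entering the glass. Do not knock the glass, and leave the other mandrels, jar, beaker, wrench and brush where they are.

Things in the scene. Friction and masses are not known exactly. Their poses are not given: they have to be found in the camera images.
- vise: Fixed vise. Origin on the table under the flask's axis. Steel base 250 x 150 x 12 mm. Two wooden jaws, 140 mm wide along y, 105 mm high, stand 45 to 77 mm from the origin on both sides in x; grey blocks (67 mm high) behind them to x = +-99 mm. In each jaw's top a slot along x, 28 mm wide (y -52 to -24 mm), 10 mm deep. A blue coolant pipe, up to 140 mm high, runs from x 112, y 60 to x 45, y 24 mm.
- flask: Round glass flask clamped in the vise, does not move; same origin and axes as vise. Ball of radius 45 mm centred 58 mm up; white neck of 32 mm outer diameter (36 mm at its lip), its mouth 150 mm above the table.
- flask_mouth (a point): Centre of the mouth of the flask's neck, level with the lip's top, 150 mm above the table; mouth about 28 mm inside diameter. Axes as vise.
- slot_mid (a point): Point midway between the two jaw slots, at the height of the slot floors (95 mm), 38 mm to the -y side of the flask's axis. The bar's origin belongs here, the bar's length along the vise's x. Axes as vise.
- guard_top (a point): Middle of the top edge of the vise's splash guard, 180 mm above the table. An upright fixed clear pane in an orange frame, 260 mm long along x, 6 mm thick, at y = +105 mm in the vise's frame. Axes as vise: the flask is on its -y side, the tool block on its +y side.
- bar: Loose aluminium bar, 150 mm along x, 18 mm along y, 10 mm thick, about 0.2 kg. Origin: centre of its underside, z up. In its middle a red grip, 16 mm along x, 20 mm along y, rises from 10 to 52 mm above the underside. It starts flat on the table, grip up. In the slots the neck is close on one side: hold the grip with fingers closing along the bar's x. Either way round will do.
- rack: Fixed wooden tool block, 75 mm along x, 240 mm along y, 55 mm high; origin at the centre of its underside. Three 31 mm through holes along y, 80 mm apart; the mandrels stand in them in any order.
- mandrel_blue: The BLUE-collared mandrel, loose, about 0.22 kg, 94 mm long. Origin: centre of its lower tip; z up its axis. Brass taper, 16 mm diameter at the tip, 24 mm at 42 mm; collar 40 mm diameter from 42 to 50 mm; square steel shank 20 x 20 mm, faces along x and y, from 50 to 94 mm. It stands in the block on its collar, tip 13 mm above the table; lift it straight up 50 mm to clear the block.
- mandrel_yellow: Same mandrel with a yellow collar; leave it alone.
- mandrel_green: Same mandrel with a green collar; leave it alone.
- jar: Closed amber jar, 64 mm diameter, 85 mm high; origin at centre of its underside; leave it alone.
- beaker: Greenish beaker, 68 mm diameter, 90 mm high; origin at centre of its underside; leave it alone.
- wrench: Wrench lying on the table beyond the vise; leave it alone.
- brush: Brush lying on the table beyond the tool block; leave it alone.

How it is judged (in metres and radians):
On the way, in this order (a step that is already met when the one before it is completed fails the run):
1. the bar lies in both jaw slots, released (x of bar in the frame of slot_mid between -0.015 and 0.015 m and y of bar in the frame of slot_mid between -0.008 and 0.008 m and z of bar in the frame of slot_mid between -0.003 and 0.003 m and angle between the x axis of bar and the x axis of vise, either way round below 0.1 rad and angle between bar's own z axis and vertical below 0.06 rad and contact force between the fingers and bar below 0.1 N and linear speed of bar below 0.02 m/s), for 0.2 s.
2. the blue mandrel is held, its tip higher than the splash guard, still on the tool block's side of it (z of mandrel_blue in the frame of guard_top above 0 m and y of mandrel_blue in the frame of guard_top above 0 m and contact force between the fingers and mandrel_blue above 1 N), for 0.05 s.
At the end, for the whole second after the job is handed in: The bar lies released in both slots (15 mm along, 8 mm across, 3 mm in height, 0.1 rad); the blue mandrel is held by the fingers, still, upright within 0.1 rad, its tip within 6 mm of the mouth's axis and 3 to 22 mm above the mouth, touching neither vise, flask nor bar (x of bar in the frame of slot_mid between -0.015 and 0.015 m and y of bar in the frame of slot_mid between -0.008 and 0.008 m and z of bar in the frame of slot_mid between -0.003 and 0.003 m and angle between the x axis of bar and the x axis of vise, either way round below 0.1 rad and angle between bar's own z axis and vertical below 0.06 rad and contact force between each of the fingers, mandrel_blue and bar below 0.1 N and horizontal distance between mandrel_blue and flask_mouth below 0.006 m and z of mandrel_blue in the frame of flask_mouth between 0.003 and 0.022 m and angle between mandrel_blue's own z axis and vertical below 0.1 rad and linear speed of mandrel_blue below 0.02 m/s and contact force between the fingers and mandrel_blue above 1 N and contact force between mandrel_blue and vise below 0.1 N); the arm keeps its last pose, push and grip.
It fails at once if another mandrel, the jar, beaker, wrench or brush is disturbed (moved over 20 mm) (distance of any of mandrel_yellow, mandrel_green, jar, beaker, wrench, brush from where it was at the start of the episode above 0.02 m).
It fails at once if the mandrel bumps the vise, guard or flask (contact force between mandrel_blue and vise above 1 N).
It fails at once if the mandrel bumps the bar (contact force between mandrel_blue and bar above 1 N).
It fails at once if the glass is knocked (over 8 N) (contact force between flask and anything else above 8 N).
It also fails if it takes over 66 s, if anything falls off the work surface, if the arm or the gripper's body presses on something with over 40 N, if the wrist force passes 120 N, or if a joint passes its speed limit or range.

### The arm

A 6-joint arm with a two-finger parallel gripper is mounted at the origin on the work surface. World frame = base frame: x ahead of the robot, y to its left, z up, the work surface at z = 0. Lengths are in mm, angles in rad, forces in N, time in s.
With the tool pointing down it reaches from about 275 to 750 mm from the base axis. Payload 10.2 kg.
Tool frame: the origin (TCP) lies at the very end of the fingers, on their centre line; the grasp point (between the pads) lies 19 mm behind it; z points along the fingers, y is the line along which they close (so a half turn about z gives the same grasp; the last joint's range is limited). The gripper opens to 85 mm and grips with 20 to 120 N. Pads are 22 mm wide; open, the fingers measure 114 mm over their backs; the gripper's body (76 mm by 85 mm) begins 54 mm behind the grasp point. The pads swing forward as they close: fully open they stand 13 mm farther back than shut.
Start: joints at [-1.464, 0.313, 1.498, -0, 1.331, -0.223], TCP at [170.011, -496.717, 231.294] pointing down, gripper open.
Joint ranges: [-2.94, 2.94], [-0.97, 2.17], [0.19, 2.56], [-1.23, 4.37], [0.02, 3.11], [-2.88, 2.88]. Speed limits (rad/s): [2.39, 2.39, 3.01, 3.14, 3.14, 3.14].

### API

Orientations are given as a unit quaternion [w, x, y, z].
In Python, from rig import ctrl gives the robot as it stands.
- The arm moves only by the shell command python3 -m inch 'ROWS' [OPENING] [FORCE]. ROWS is text: rows parted by semicolons, each of 6 numbers parted by spaces: the shift along the tool's x, y, z in mm, then the turn, a rotation vector about the tool's x, y, z in units of 6 degrees (1.0 is 6 degrees). A call has exactly 10 rows; each row shifts and turns the commanded pose from where the row before left it, along the tool's axes as they then stand; what a row does not reach is not made up. A row lasts 1/12 s, in which the tool goes at most 41.7 mm and 7.16 degrees, less where a joint would pass 70% of its speed; a pose out of reach is approached as far as the arm can. A call with a gripper value outside its range is refused whole. OPENING is the opening, from 0 (shut) to 1 (fully open), set as the call begins (- or left out, the last holds). The fingers move at their own pace and stop on an object; FORCE is the grip in N (left out, the last holds). Time passes only in rows, so rows that do not move let the fingers close, or fill a call up. It gives the time, the measured TCP pose, the force, the opening and the grip force at its end, in the units of the state.
- ctrl.sense(): the state, without advancing time (a new reading comes with each control period).
- ctrl.capture(name): name is "scene" or "side" or "wrist"; returns a dict with "image" (480x640x3 uint8, red, green, blue), "intrinsics" (3x3 intrinsics, pixels), "rvec" (rotation vector, rad) and "tvec" (3), from world to camera coordinates, as OpenCV has them. Camera axes: x right, y down, z forward; pixel columns grow to the right and rows downward; lengths in mm; the calibration is good to about 2 mm. A picture is of the moment at which its call begins. There is no depth.
- ctrl.finish_job(): hands the job in; it is judged then, once.
The state is a dict: "time_s": time; "joints": joint angles; "dq": joint speeds; "tau": joint torques, N m; "eef_pos": TCP position; "ee_rot": TCP orientation; "force": force on the tool from outside, world axes, zero at the start; "wrist_torque": the same for the moment, N m; "grip_width": opening from 0.0 (shut) to 1.0 (fully open); "grip_force": force on a finger pad.
Only numpy, scipy, OpenCV 4.12 (cv2) and the standard library are available. Lean on these libraries where they do the work, as an engineer would, in place of code of your own. Each camera call takes 0.05 s, during which the arm holds its last target. There are 200 camera calls.

## Working session

There is one attempt and no reset: what is moved stays moved. The work goes in short steps, Python scripts to look and compute and a shell command to move; the robot and the scene stay as the last step left them, time stands still between calls to the robot, and variables do not carry over. Pictures are saved under pics/ and viewed, at most 12 in all, crops included, and the job is handed in when it is done.

```bash
mkdir -p pics; ls
python3 - <<'E'
from rig import ctrl
import cv2,pickle
s=ctrl.sense();print({k:s[k] for k in('time_s','eef_pos','ee_rot','grip_width','force')})
d={}
for n in('scene','side','wrist'):
    c=ctrl.capture(n);d[n]=c;cv2.imwrite(f'pics/{n}0.png',c['image'][:,:,::-1])
pickle.dump(d,open('cams0.pkl','wb'))
E
```

```text
pics
{'time_s': 0.0, 'eef_pos': array([ 169.97150194, -496.43140133,  230.74216191]), 'ee_rot': array([-6.54244020e-04,  9.86438333e-01,  1.64131003e-01,  3.83755717e-05]), 'grip_width': 1.004349383488888, 'force': array([ 0.39133685,  0.01510209, -0.16149492])}
```

View pics/scene0.png

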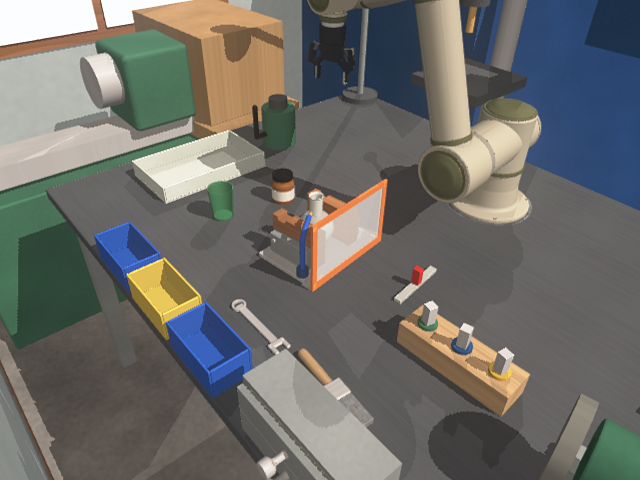

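View pics/side0.png

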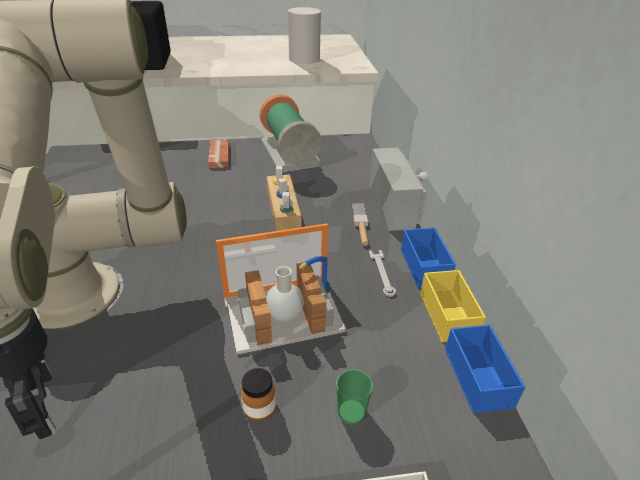

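The scene view shows the vise and flask (mouth near 316,196), the guard (corners near 313,230 and 385,182), the bar grip at (417,273), and the mandrels from left to right: green (428,318), blue (463,343), yellow (502,368). The side view shows the flask mouth at (284,272), guard top corners near (218,240) and (327,226), and the rack around (285,205). I'll enlarge these in one composite.

Run:
```python
import cv2,pickle,numpy as np
d=pickle.load(open('cams0.pkl','rb'))
def crop(n,x,y,w,h):
    return cv2.resize(d[n]['image'][y:y+h,x:x+w,::-1],(400,300),interpolation=cv2.INTER_CUBIC)
# 400x300 each
a=crop('scene',250,170,160,120);b=crop('scene',385,260,160,120)
a2=crop('side',210,220,140,105);b2=crop('side',250,160,60,45)
cv2.imwrite('pics/comp.png',np.vstack([np.hstack([a,b]),np.hstack([a2,b2])]))
```

```text
(no output)
```

View pics/comp.png

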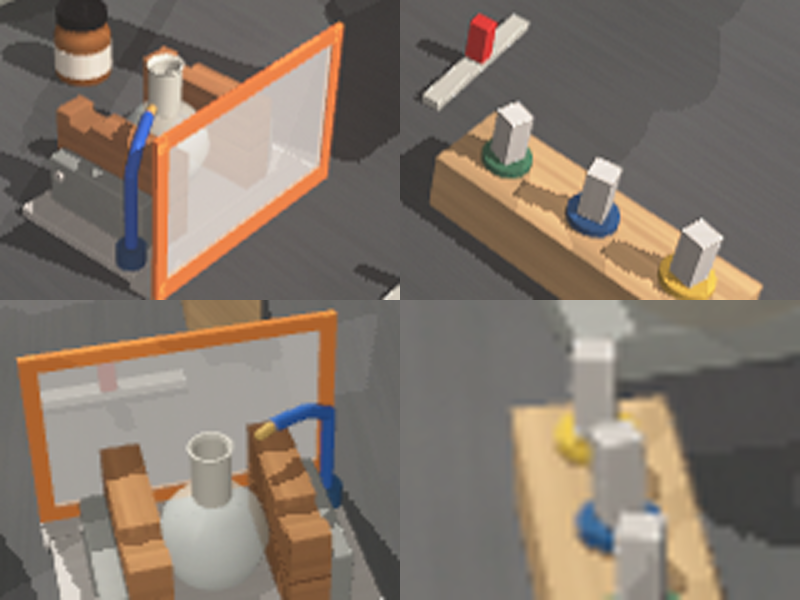

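The composite gives sub-pixel positions. Scene view: mouth (316,195), guard top corners (312.8,226) and (386.8,180), bar ends (433,267) and (397.5,300), mandrel tops green (431,303.6), blue (466.6,325.6) and yellow (506.6,352.4). Side view: guard top corners (216.3,240) and (327.3,224), mouth (283.5,271).

```bash
cat > h.py <<'E'
import numpy as np,cv2,pickle
from scipy.optimize import least_squares
from scipy.spatial.transform import Rotation as R
def proj(c,P):return cv2.projectPoints(np.atleast_2d(np.float64(P)),np.float64(c['rvec']),np.float64(c['tvec']),np.float64(c['intrinsics']),None)[0][:,0]
def ray(c,uv,z):
    M=R.from_rotvec(np.ravel(c['rvec'])).as_matrix();o=-M.T@np.ravel(c['tvec'])
    v=M.T@np.linalg.inv(c['intrinsics'])@[*uv,1];return o+v*(z-o[2])/v[2]
def place(p,P):# p=x,y,yaw
    P=np.atleast_2d(np.float64(P));return R.from_euler('z',p[2]).apply(P)+[p[0],p[1],0]
def fit(obs,p0):# obs: list (cam,P,uv)
    f=lambda p:np.ravel([proj(c,place([p[0],p[1],p[2]/100],P))[0]-uv for c,P,uv in obs])
    r=least_squares(f,[p0[0],p0[1],p0[2]*100],loss='soft_l1');return np.array([r.x[0],r.x[1],r.x[2]/100]),r.fun.reshape(-1,2).round(1)
def toolgoal(pos,ang):
    "pos world of TCP, ang = world heading (rad) of the closing line (tool y), tool down; prints remaining tool-frame shift and z turn"
    from rig import ctrl
    s=ctrl.sense();M=R.from_quat(np.roll(s['ee_rot'],-1))
    d=M.inv().apply(np.array(pos)-s['eef_pos']);y=M.as_matrix()[:,1];a=np.arctan2(y[1],y[0])
    t=(ang-a+np.pi/2)%np.pi-np.pi/2
    z=M.as_matrix()[:,2]; tilt=M.inv().apply(np.cross(z,[0,0,-1]))
    print('tcp',s['eef_pos'].round(1),'shift',d.round(1),'turn z(6deg)',round(-np.degrees(t)/6,2),'tilt(6deg)',(np.degrees(tilt)/6).round(2),'j',s['joints'].round(2),'g',round(float(s['grip_width']),2),'t',round(float(s['time_s']),2))
E
python3 - <<'E'
from h import *
d=pickle.load(open('cams0.pkl','rb'));S,D=d['scene'],d['side']
g0=ray(S,(316,195.2),150);a=ray(S,(312.8,226),180);b=ray(S,(386.8,180),180)
print('mouth',g0,ray(D,(283.5,271.1),150));print(a,b,np.linalg.norm(a-b),ray(D,(327.3,223.9),180),ray(D,(216.3,240),180))
obs=[(S,[0,0,150],(316,195.2)),(D,[0,0,150],(283.5,271.1)),(S,[130,105,180],(312.8,226)),(S,[-130,105,180],(386.8,180)),(D,[130,105,180],(327.3,223.9)),(D,[-130,105,180],(216.3,240))]
v=a-b;p,r=fit(obs,[g0[0],g0[1],np.arctan2(v[1],v[0])]);print('vise',p,r.tolist())
print('slot',place(p,[0,-38,95]))
e=ray(S,(433,266.8),10);f=ray(S,(397.5,300),10);print('bar',e,f,np.linalg.norm(e-f),(e+f)/2,ray(S,(415.2,283.4),10),ray(S,(418.6,268),52),'ang',np.arctan2(*(e-f)[1::-1]))
for n,u,w in(('g',(431,303.6),(286,193.4)),('b',(466.6,325.6),(282.4,180.5)),('y',(506.6,352.4),(278.9,167.5))):print(n,ray(S,u,107),ray(D,w,107))
E
```

```text
mouth [ 520.76582752 -144.77156662  150.        ] [ 518.27937276 -148.06792797  150.        ]
[631.57027483 -23.00294941 180.        ] [379.91405652 -55.41711701 180.        ] 253.73515813431115 [631.600929   -26.15940515 180.        ] [375.93498785 -60.21504648 180.        ]
vise [ 5.18720862e+02 -1.45807218e+02  1.41084344e-01] [[0.4, -0.5], [0.1, -0.7], [-0.6, 0.1], [-0.1, -1.4], [0.3, -0.7], [-0.3, -0.0]]
slot [[ 524.06429964 -183.42965367   95.        ]]
bar [364.48837017 103.40194531  10.        ] [513.02103638 127.2516241   10.        ] 150.43523560439218 [438.75470327 115.32678471  10.        ] [441.71783424 115.7158201   10.        ] [436.29393978 113.88612391  52.        ] ang -2.9823830562789078
g [552.67977011 237.16881104 107.        ] [553.78989138 237.57632989 107.        ]
b [546.52441409 315.99960066 107.        ] [548.98272906 311.58819366 107.        ]
y [544.26773309 399.28920586 107.        ] [544.100853   392.82093382 107.        ]
```

```bash
python3 -c "
from h import *
toolgoal([438.5,115,180],0.159)"; python3 -m inch '0 0 0 0 0 -1.15;0 0 0 0 0 -1.15;0 0 0 0 0 -1.15;0 0 0 0 0 -1.15;0 0 0 0 0 -1.15;0 0 0 0 0 -1.15;0 0 0 0 0 -1.15;0 0 0 0 0 -1.15;0 0 0 0 0 -1.15;0 0 0 0 0 -1.15' 0.7; python3 -c "
from h import *
toolgoal([438.5,115,180],0.159)"
```

```text
tcp [ 170.  -496.5  230.9] shift [ 452.1 -491.6   51.4] turn z(6deg) -13.37 tilt(6deg) [-0.01 -0.    0.  ] j [-1.46  0.31  1.5   0.    1.33 -0.22] g 1.0 t 0.15
time_s: 0.98
eef_pos: [170.0, -496.6, 231.0]
ee_rot: [-0.0, 0.718, 0.696, 0.0]
force: [0.2, -0.4, -0.4]
grip_width: 0.702
grip_force: 0.0
tcp [ 170.  -496.6  231. ] shift [619.5 249.6  51.4] turn z(6deg) -1.81 tilt(6deg) [-0.   -0.01 -0.  ] j [-1.46  0.31  1.5  -0.    1.33 -1.43] g 0.7 t 0.98
```

```bash
python3 -m inch '36 14.5 0 0 0 0;36 14.5 0 0 0 0;36 14.5 0 0 0 0;36 14.5 0 0 0 0;36 14.5 0 0 0 0;36 14.5 0 0 0 0;36 14.5 0 0 0 0;36 14.5 0 0 0 0;36 14.5 0 0 0 0;36 14.5 0 0 0 0'; python3 -m inch '37 15 0 0 0 0;37 15 0 0 0 0;37 15 0 0 0 0;37 15 0 0 0 0;37 15 0 0 0 0;37 15 0 0 0 0;37 15 0 0 0 0;0 0 0 0 0 -0.9;0 0 0 0 0 -0.9;0 0 0 0 0 0';  python3 - <<'E'
from h import *
toolgoal([438.5,115,180],0.159)
from rig import ctrl
c=ctrl.capture('wrist');cv2.imwrite('pics/w1.png',c['image'][:,:,::-1]);pickle.dump(c,open('w1.pkl','wb'))
print(proj(c,[[438.5,115,52],[438.5,115,10]]))
E
```

```text
time_s: 1.82
eef_pos: [328.3, -140.4, 231.4]
ee_rot: [0.0, 0.72, 0.694, 0.0]
force: [1.2, -0.0, -0.9]
grip_width: 0.704
grip_force: 0.0
time_s: 2.65
eef_pos: [442.4, 113.3, 230.9]
ee_rot: [-0.0, 0.65, 0.76, -0.0]
force: [-0.8, 0.2, 1.1]
grip_width: 0.702
grip_force: 0.0
tcp [442.4 113.3 230.9] shift [ 2.3 -3.6 50.9] turn z(6deg) -0.02 tilt(6deg) [-0.01 -0.    0.  ] j [-0.01  0.16  1.69 -0.    1.29 -0.16] g 0.7 t 2.65
[[318.41370654 206.90215878]
 [318.85110947 195.97672537]]
```

View pics/w1.png

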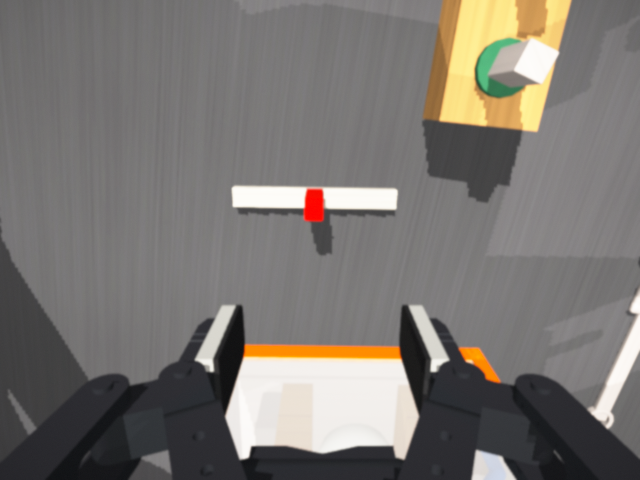

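The wrist view shows the bar with ends at (233,196.5) and (397,198.5), the red grip top at about (314.5,209), and the green mandrel on the rack at upper right. The guard is below.

Run:
```python
from h import *
c=pickle.load(open('w1.pkl','rb'))
a=ray(c,(233,196.3),10);b=ray(c,(397.3,198.3),10);print(a,b,np.linalg.norm(a-b),(a+b)/2,np.arctan2(*(b-a)[1::-1]),ray(c,(314.5,209),52))
im=c['image'].astype(int);m=((im[...,0]>140)&(im[...,1]<60)&(im[...,2]<60))[150:250];v,u=np.nonzero(m);print('red',u.min(),u.max(),v.min()+150,v.max()+150)
g=((im.min(2)>170))[180:215,225:405];v,u=np.nonzero(g);print(u.min()+225,u.max()+225);pc=np.polyfit(u+225,v+180,1);print(np.polyval(pc,[233,397]))
```

```text
[361.29687426 102.47040595  10.        ] [509.47532174 124.05868958  10.        ] 149.7428004471159 [435.386098   113.26454777  10.        ] 0.14467324131868456 [435.62410737 112.77170785  52.        ]
red 304 323 190 221
232 397
[195.83981416 198.38029033]
```

```bash
python3 -c "
from h import *
toolgoal([435.8,113.5,20],0.15)"; python3 -m inch '0.9 -6.5 10 0 0 0;0 0 25 0 0 0;0 0 25 0 0 0;0 0 25 0 0 0;0 0 25 0 0 0;0 0 25 0 0 0;0 0 20 0 0 0;0 0 15 0 0 0;0 0 10 0 0 0;0 0 0 0 0 0' 0.5
python3 - <<'E'
from h import *
toolgoal([435.8,113.5,20],0.15)
from rig import ctrl
c=ctrl.capture('wrist');im=c['image'].astype(int)
print(proj(c,[[435.8,113.5,52]]))
m=((im[...,0]>140)&(im[...,1]<60)&(im[...,2]<60));v,u=np.nonzero(m);print('red',u.min(),u.max(),v.min(),v.max())
E
```

```text
tcp [442.4 112.9 231.1] shift [  1.6  -6.3 211.1] turn z(6deg) 0.01 tilt(6deg) [-0.01 -0.   -0.  ] j [-0.01  0.16  1.69 -0.    1.29 -0.16] g 0.7 t 2.7
time_s: 3.53
eef_pos: [434.9, 112.1, 49.7]
ee_rot: [-0.001, 0.653, 0.757, -0.001]
force: [-0.2, -0.3, -0.3]
grip_width: 0.502
grip_force: 0.0
tcp [434.9 112.1  49.7] shift [ 1.2  1.2 29.7] turn z(6deg) -0.02 tilt(6deg) [-0.03 -0.01 -0.  ] j [-0.01  0.4   1.92  0.    0.82 -0.16] g 0.5 t 3.53
[[326.04707664 319.68370082]]
red 303 344 263 343
```

```bash
python3 -m inch '0 0 6 0 0 0;0.6 1 8 0 0 0;0 0 8 0 0 0;0 0 7 0 0 0;0 0 0 0 0 0;0 0 0 0 0 0;0 0 0 0 0 0;0 0 0 0 0 0;0 0 0 0 0 0;0 0 0 0 0 0'; python3 -m inch '0 0 0 0 0 0;0 0 0 0 0 0;0 0 0 0 0 0;0 0 0 0 0 0;0 0 0 0 0 0;0 0 0 0 0 0;0 0 0 0 0 0;0 0 0 0 0 0;0 0 0 0 0 0;0 0 0 0 0 0' 0 60; python3 -c "
from h import *
toolgoal([435.8,113.5,230],0.15)"
```

```text
time_s: 4.42
eef_pos: [437.0, 113.3, 22.5]
ee_rot: [0.0, 0.651, 0.759, 0.0]
force: [-0.4, 0.4, -0.8]
grip_width: 0.5
grip_force: 0.0
time_s: 5.25
eef_pos: [437.1, 113.3, 22.5]
ee_rot: [0.0, 0.651, 0.759, 0.0]
force: [-0.4, 0.3, 5.3]
grip_width: 0.176
grip_force: 59.3
tcp [437.1 113.3  22.5] shift [   0.3   -1.2 -207.5] turn z(6deg) 0.02 tilt(6deg) [0. 0. 0.] j [-0.01  0.46  1.93  0.    0.75 -0.16] g 0.18 t 5.25
```

```bash
python3 -m inch '0 0 -5 0 0 0;0 0 -25 0 0 0;0 0 -30 0 0 0;0 0 -30 0 0 0;0 0 -30 0 0 0;0 0 -30 0 0 0;0 0 -30 0 0 0;0 0 -30 0 0 0;0 0 -25 0 0 0;0 0 -5 0 0 0';python3 -c "
from h import *
toolgoal([524,-183,262],0.141)"
```

```text
time_s: 6.08
eef_pos: [437.9, 113.4, 266.1]
ee_rot: [0.002, 0.651, 0.759, 0.002]
force: [-0.5, -0.6, -1.8]
grip_width: 0.173
grip_force: 59.0
tcp [437.9 113.4 266.1] shift [-306.    40.3    4.7] turn z(6deg) 0.1 tilt(6deg) [ 0.06  0.01 -0.  ] j [-0.01  0.12  1.65  0.    1.37 -0.16] g 0.17 t 6.08
```

```bash
python3 -m inch '-15 2 0 0 0 0;-32 4 0 0 0 0;-35 5 0 0 0 0;-37 5 0 0 0 0;-37 5 0 0 0 0;-37 5 0 0 0 0;-37 5 0 0 0 0;-35 5 0 0 0 0;-28 3 0 0 0 0;-13 1 0 0 0 0';python3 -m inch '0 0 0 0 0 0.1;0 0 0 0 0 0;0 0 0 0 0 0;0 0 0 0 0 0;0 0 0 0 0 0;0 0 0 0 0 0;0 0 0 0 0 0;0 0 0 0 0 0;0 0 0 0 0 0;0 0 0 0 0 0'
python3 - <<'E'
from h import *
toolgoal([524,-183,262],0.141)
from rig import ctrl
for n in('wrist','side','scene'):
    c=ctrl.capture(n);pickle.dump(c,open(f'{n}2.pkl','wb'));cv2.imwrite(f'pics/{n}2.png',c['image'][:,:,::-1])
    if n=='wrist':print(proj(c,place([518.7,-145.8,.141],[[0,0,150],[130,105,180],[-130,105,180],[61,-38,95]])))
E
```

```text
time_s: 6.92
eef_pos: [522.6, -186.1, 260.3]
ee_rot: [-0.001, 0.652, 0.758, -0.0]
force: [-0.5, -0.3, -1.7]
grip_width: 0.175
grip_force: 58.9
time_s: 7.75
eef_pos: [522.7, -183.1, 262.3]
ee_rot: [-0.0, 0.655, 0.755, 0.0]
force: [-0.2, 0.4, -2.5]
grip_width: 0.178
grip_force: 58.9
tcp [ 522.7 -183.1  262.3] shift [-0.1  1.3  0.3] turn z(6deg) 0.0 tilt(6deg) [-0. -0.  0.] j [-0.55  0.36  1.36  0.    1.43 -0.69] g 0.18 t 7.75
[[324.91098795 177.43242122]
 [597.78090716 -30.83067004]
 [ 54.45299179 -30.91385996]
 [401.8195449  213.89289104]]
```

View pics/wrist2.png

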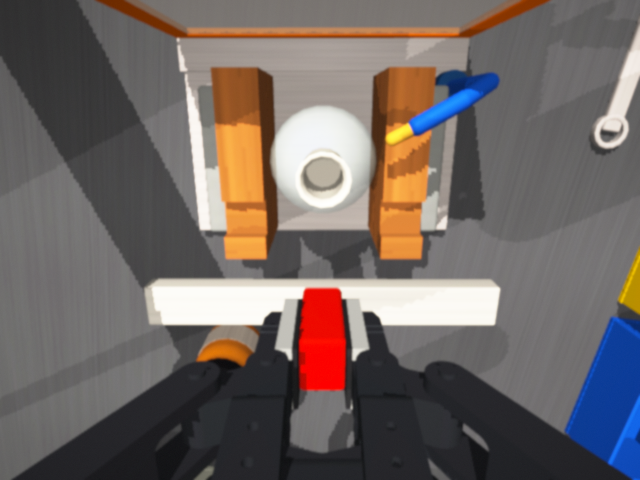

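The wrist view shows the lip centre at about (323.5,179.5), the jaws at u 212–260 and 378–430, their slots at v about 202–235, and the bar held level with ends at u 147 and 498.

Run:
```python
from h import *
c=pickle.load(open('wrist2.pkl','rb'));im=c['image'].astype(int)
p=[518.7,-145.8,.141]
for n,P in dict(lip=[0,0,150],r24t=[61,-24,105],r52t=[61,-52,105],r24b=[61,-24,95],r52b=[61,-52,95],r70=[61,-70,105],rp70=[61,70,105],xo=[77,0,105],xi=[45,0,105],l24t=[-61,-24,105],lxo=[-77,0,105],lxi=[-45,0,105]).items():print(n,proj(c,place(p,P))[0].round(1),end=' ')
print()
print('u402 v:',[(v,im[v,402,:2].tolist()) for v in list(range(62,74,1))+list(range(194,264,2))])
print('v170 u R',[(u,im[120,u,0]) for u in list(range(366,394,2))+list(range(424,442,2))])
print('v170 u L',[(u,im[120,u,0]) for u in range(206,280,2)])
print('bar row305',[(u,im[305,u,0]) for u in list(range(140,170,2))+list(range(490,506,2))])
for u in(200,250,420,470):
    col=im[:,u,:].min(1);print(u,[(v,col[v]) for v in list(range(272,292,2))+list(range(318,332,2))])
g=(im.min(2)>150)
```

```text
lip [324.9 177.4] r24t [405.4 199.2] r52t [403.1 234.7] r24b [402.9 196.4] r52b [400.7 230.9] r70 [401.7 256.5] rp70 [414.4  63.8] xo [429.4 167.2] xi [385.8 167.2] l24t [243.4 199.1] lxo [219.7 167.1] lxi [263.3 167.1] 
u402 v: [(62, [160, 151]), (63, [161, 152]), (64, [162, 152]), (65, [165, 149]), (66, [169, 138]), (67, [177, 121]), (68, [182, 110]), (69, [184, 105]), (70, [184, 105]), (71, [185, 105]), (72, [184, 104]), (73, [184, 104]), (194, [247, 168]), (196, [247, 168]), (198, [248, 169]), (200, [245, 163]), (202, [215, 125]), (204, [181, 100]), (206, [179, 100]), (208, [178, 100]), (210, [212, 123]), (212, [235, 146]), (214, [230, 141]), (216, [227, 138]), (218, [227, 137]), (220, [227, 137]), (222, [227, 138]), (224, [227, 135]), (226, [228, 136]), (228, [228, 136]), (230, [228, 136]), (232, [226, 134]), (234, [209, 123]), (236, [219, 130]), (238, [240, 154]), (240, [242, 158]), (242, [240, 154]), (244, [237, 149]), (246, [236, 147]), (248, [235, 146]), (250, [235, 147]), (252, [236, 149]), (254, [235, 146]), (256, [232, 142]), (258, [197, 121]), (260, [98, 82]), (262, [76,
[... 2650 characters left out ...]
.int64(119)), (278, np.int64(132)), (280, np.int64(177)), (282, np.int64(190)), (284, np.int64(196)), (286, np.int64(209)), (288, np.int64(236)), (290, np.int64(236)), (318, np.int64(245)), (320, np.int64(243)), (322, np.int64(242)), (324, np.int64(218)), (326, np.int64(132)), (328, np.int64(119)), (330, np.int64(120))]
470 [(272, np.int64(119)), (274, np.int64(119)), (276, np.int64(121)), (278, np.int64(135)), (280, np.int64(178)), (282, np.int64(189)), (284, np.int64(193)), (286, np.int64(205)), (288, np.int64(239)), (290, np.int64(244)), (318, np.int64(244)), (320, np.int64(243)), (322, np.int64(242)), (324, np.int64(216)), (326, np.int64(119)), (328, np.int64(102)), (330, np.int64(100))]
```

Run:
```python
from h import *
c=pickle.load(open('wrist2.pkl','rb'))
t=np.array([522.7,-183.1]);Rv=R.from_euler('z',-.141)
def rel(q):return Rv.apply(np.append(np.array(q[:2])-t,0))[:2].round(2)
print('cam centre rel',rel(ray(c,(320,240),240)))
for n,uv,z in(('L',(146.5,303),249.8),('R',(498,303),249.8),('-9edge',(322,325),249.8),('+9edge bottom',(322,279),239.8),('+9 top',(322,286),249.8),('+9top279',(322,279),249.8)):print(n,rel(ray(c,uv,z)))
obs=[(c,[0,0,150],(323.5,179.5)),(c,[60,-24,105],(402,201.5)),(c,[60,-52,105],(402,236.5)),(c,[60,-70,105],(402,258.3)),(c,[60,70,105],(402,67)),(c,[45,30,105],(386.3,120)),(c,[-45,30,105],(260,120))]
def f(q):
    r=[]
    for c_,P,uv in obs:
        e=proj(c_,place([q[0],q[1],q[2]/100],P))[0]-uv
        if P[0]==60:e[0]=0
        if P[1]==30:e[1]=0
        r+=list(e)
    return r
r=least_squares(f,[518.7,-145.8,14.1]);p=[r.x[0],r.x[1],r.x[2]/100];print(p,r.fun.round(1))
print('slot rel tcp',rel(place(p,[0,-38,95])[0]),'mouth',place(p,[0,0,150])[0])
```

```text
cam centre rel [-1.38 25.81]
L [-74.95   0.85]
R [74.08  0.99]
-9edge [-0.5  -9.63]
+9edge bottom [-0.51  7.58]
+9 top [-0.51  8.81]
+9top279 [-0.51 11.99]
[np.float64(517.8316155823076), np.float64(-147.32965583949482), np.float64(0.13567556911100934)] [-0.3  0.1  0.  -0.   0.   0.3  0.   0.2  0.  -0.5  0.2  0.   0.2  0. ]
slot rel tcp [ 0.  -1.9] mouth [ 517.83161558 -147.32965584  150.        ]
```

```bash
python3 -m inch '-1.3 0.4 8 0 0 0;0 0 16 0 0 0;0 0 18 0 0 0;0 0 18 0 0 0;0 0 18 0 0 0;0 0 16 0 0 0;0 0 12 0 0 0;0 0 8 0 0 0;0 0 4 0 0 0;0 0 0 0 0 0'
python3 - <<'E'
from h import *
p=[517.8,-147.3,.1357]
toolgoal(place(p,[-.4+.8,-38+1,117.5])[0],0.1357)
from rig import ctrl
c=ctrl.capture('wrist');pickle.dump(c,open('wrist3.pkl','wb'));cv2.imwrite('pics/wrist3.png',c['image'][:,:,::-1])
E
```

```text
time_s: 8.73
eef_pos: [523.1, -184.2, 143.6]
ee_rot: [-0.001, 0.655, 0.755, -0.0]
force: [0.8, -0.1, -0.4]
grip_width: 0.177
grip_force: 58.9
tcp [ 523.1 -184.2  143.6] shift [ 0.3  0.2 26.1] turn z(6deg) 0.05 tilt(6deg) [-0.01 -0.01 -0.  ] j [-0.55  0.46  1.53  0.    1.16 -0.69] g 0.18 t 8.73
```

View pics/wrist3.png

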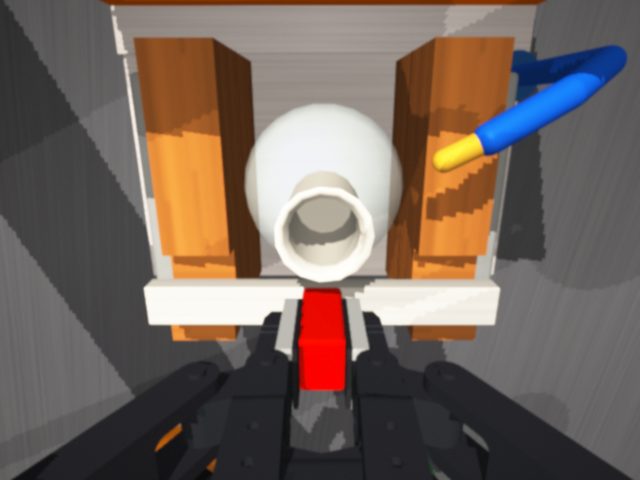

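The bar is level above both slots: the slot edges show at v 256 and 340 around the bar, and the lip (275–374, v 186–282) is clear of the grip.

```bash
python3 -m inch '0 0 4 0 0 0;0 0 5 0 0 0;0 0 5 0 0 0;0 0 4 0 0 0;0 0 3 0 0 0;0 0 2 0 0 0;0 0 1.6 0 0 0;0 0 0.6 0 0 0;0 0 0 0 0 0;0 0 0 0 0 0'
```

```text
time_s: 9.62
eef_pos: [523.4, -184.4, 119.2]
ee_rot: [0.0, 0.655, 0.755, 0.0]
force: [-0.3, 0.5, -1.6]
grip_width: 0.175
grip_force: 58.9
```

```bash
python3 -m inch '0 0 0.7 0 0 0;0 0 0.7 0 0 0;0 0 0.3 0 0 0;0 0 0 0 0 0;0 0 0 0 0 0;0 0 0 0 0 0;0 0 0 0 0 0;0 0 0 0 0 0;0 0 0 0 0 0;0 0 0 0 0 0'; python3 -m inch '0 0 0 0 0 0;0 0 0 0 0 0;0 0 0 0 0 0;0 0 0 0 0 0;0 0 0 0 0 0;0 0 0 0 0 0;0 0 0 0 0 0;0 0 0 0 0 0;0 0 0 0 0 0;0 0 0 0 0 0' 0.5
```

```text
time_s: 10.45
eef_pos: [523.3, -184.4, 117.6]
ee_rot: [0.0, 0.655, 0.755, 0.0]
force: [-1.1, 0.3, 2.9]
grip_width: 0.178
grip_force: 59.3
time_s: 11.28
eef_pos: [523.3, -184.3, 117.4]
ee_rot: [-0.0, 0.655, 0.755, -0.0]
force: [-0.1, -1.1, -0.2]
grip_width: 0.499
grip_force: 0.0
```

```bash
python3 -m inch '0 0 -3 0 0 0;0 0 -8 0 0 0;0 0 -16 0 0 0;0 0 -20 0 0 0;0 0 -22 0 0 0;0 0 -22 0 0 0;0 0 -22 0 0 0;0 0 -20 0 0 0;0 0 -13 0 0 0;0 0 -5 0 0 0'; python3 -m inch '0 0 0 0 0 0;0 0 0 0 0 0;0 0 0 0 0 0;0 0 0 0 0 0;0 0 0 0 0 0;0 0 0 0 0 0;0 0 0 0 0 0;0 0 0 0 0 0;0 0 0 0 0 0;0 0 0 0 0 0'
python3 - <<'E'
from h import *
from rig import ctrl
p=[517.8,-147.3,.1357]
c=ctrl.capture('wrist');cv2.imwrite('pics/wrist4.png',c['image'][:,:,::-1]);pickle.dump(c,open('wrist4.pkl','wb'))
for P in ([-75,-38,105],[75,-38,105],[0,-38,147],[0,0,150]):print(proj(c,place(p,P))[0].round(1))
toolgoal([547,313.5,230],.1357)
E
```

```text
time_s: 12.12
eef_pos: [523.7, -184.6, 271.3]
ee_rot: [0.002, 0.655, 0.755, 0.0]
force: [0.5, -0.9, 0.1]
grip_width: 0.498
grip_force: 0.0
time_s: 12.95
eef_pos: [523.3, -184.3, 268.4]
ee_rot: [0.0, 0.655, 0.755, 0.0]
force: [-0.7, -0.1, 0.0]
grip_width: 0.5
grip_force: 0.0
[225.7 214.6]
[418.5 215.7]
[322.2 231. ]
[322.5 175.9]
tcp [ 523.3 -184.3  268.4] shift [489.6  93.6  38.4] turn z(6deg) 0.05 tilt(6deg) [0. 0. 0.] j [-0.55  0.36  1.34 -0.    1.44 -0.69] g 0.5 t 13.0
```

View pics/wrist4.png

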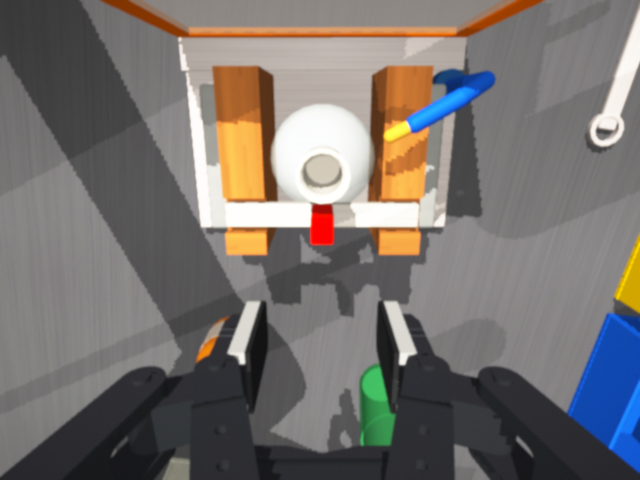

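The bar is seated and released, with ends at u 225 and 419 and v about 215, which matches the prediction. Next is the blue mandrel.

```bash
python3 -m inch '15 3 0 0 0 0;30 6 0 0 0 0;36 7 0 0 0 0;38 7 0 0 0 0;38 7 0 0 0 0;38 7 0 0 0 0;38 7 0 0 0 0;38 7 0 0 0 0;38 7 0 0 0 0;38 7 0 0 0 0' 0.6; python3 -m inch '38 7 0 0 0 0;38 7 0 0 0 0;36 7 0 0 0 0;28 5 0 0 0 0;14 3 0 0 0 0;0 0 0 0 0 0.8;0 0 0 0 0 0;0 0 0 0 0 0;0 0 0 0 0 0;0 0 0 0 0 0'
python3 - <<'E'
from h import *
from rig import ctrl
toolgoal([547.7,313.8,200],.055)
c=ctrl.capture('wrist');cv2.imwrite('pics/wrist5.png',c['image'][:,:,::-1]);pickle.dump(c,open('wrist5.pkl','wb'))
print(proj(c,[[553,237,107],[547.7,313.8,107],[544.2,396,107]]))
E
```

```text
time_s: 13.83
eef_pos: [538.5, 170.3, 268.6]
ee_rot: [0.0, 0.655, 0.755, 0.0]
force: [0.7, -0.5, -0.5]
grip_width: 0.595
grip_force: 0.0
time_s: 14.67
eef_pos: [545.9, 324.4, 268.6]
ee_rot: [0.0, 0.686, 0.727, 0.0]
force: [-0.2, 0.9, 0.9]
grip_width: 0.596
grip_force: 0.0
tcp [545.9 324.4 268.6] shift [-10.6   1.1  68.6] turn z(6deg) 0.03 tilt(6deg) [ 0. -0.  0.] j [ 0.35  0.55  1.06 -0.    1.54  0.29] g 0.6 t 14.67
[[324.95627619 315.8917502 ]
 [324.14624647 228.12185555]
 [326.15098396 118.3569619 ]]
```

View pics/wrist5.png

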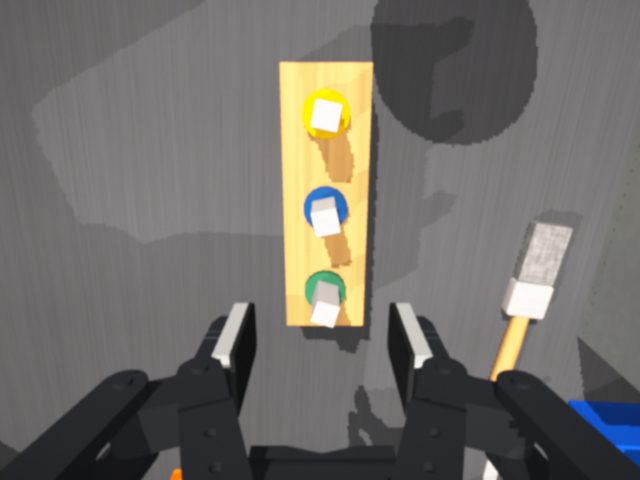

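The wrist view shows the rack with yellow at (327,115), blue at (326,223) and green at (326,313), the shanks slightly yawed. I'll measure the blue shank's top face.

Run:
```python
from h import *
c=pickle.load(open('wrist5.pkl','rb'));im=c['image']
for n,(v0,v1) in dict(y=(90,140),b=(190,250),g=(275,335)).items():
    m=(im[v0:v1,300:352].min(2)>205).astype(np.uint8)
    k=max(cv2.findContours(m,cv2.RETR_EXTERNAL,cv2.CHAIN_APPROX_NONE)[0],key=cv2.contourArea)
    r=cv2.minAreaRect(k);B=cv2.boxPoints(r)+[300,v0]
    P=np.array([ray(c,q,107) for q in B]);e=P[1]-P[0];print(n,np.r_[r[0]]+[300,v0],r[1],'world',P.mean(0).round(1),'edges',[round(float(np.linalg.norm(P[i]-P[i-1])),1) for i in range(4)],'ang',(np.arctan2(e[1],e[0])+np.pi/4)%(np.pi/2)-np.pi/4)
```

```text
y [325.84117889 114.96470642] (27.224775314331055, 28.200960159301758) world [543.8 398.2 107. ] edges [19.7, 19.3, 19.3, 19.4] ang -0.17720162442000875
b [324.2307682  217.65384674] (34.3203239440918, 25.298980712890625) world [547.3 322.1 107. ] edges [27.6, 19.4, 27.4, 19.9] ang 0.25975754817343955
g [324.85000229 313.45000076] (23.400854110717773, 23.084625244140625) world [552.8 239.2 107. ] edges [20.1, 21.4, 19.7, 21.5] ang -0.23753675768662674
```

```bash
python3 -m inch '0 0 0 0 0 -1;0 0 0 0 0 -0.97;0 0 0 0 0 0;0 0 0 0 0 0;0 0 0 0 0 0;0 0 0 0 0 0;0 0 0 0 0 0;0 0 0 0 0 0;0 0 0 0 0 0;0 0 0 0 0 0'; python3 -c "
from h import *
toolgoal([548.3,318.5,69],.26)"
```

```text
time_s: 15.55
eef_pos: [545.8, 324.9, 268.4]
ee_rot: [0.0, 0.608, 0.794, 0.0]
force: [0.1, 0.4, 0.6]
grip_width: 0.597
grip_force: 0.0
tcp [545.8 324.9 268.4] shift [ -6.9   0.7 199.4] turn z(6deg) 0.03 tilt(6deg) [0. 0. 0.] j [ 0.35  0.55  1.06 -0.    1.54  0.09] g 0.6 t 15.55
```

```bash
python3 -m inch '-3.4 0.3 10 0 0 0;-3.5 0.4 20 0 0 0;0 0 25 0 0 0;0 0 25 0 0 0;0 0 20 0 0 0;0 0 15 0 0 0;0 0 10 0 0 0;0 0 5 0 0 0;0 0 0 0 0 0;0 0 0 0 0 0'
python3 - <<'E'
from h import *
from rig import ctrl
toolgoal([548.3,318.5,69],.26)
c=ctrl.capture('wrist');im=c['image'];pickle.dump(c,open('wrist6.pkl','wb'));cv2.imwrite('pics/wrist6.png',im[:,:,::-1])
q=proj(c,[[548.3,318.5,107]])[0];print(q)
q=q.astype(int);v0,u0=q[1]-80,q[0]-70
for th in(205,225,240):
    m=(im[v0:v0+160,u0:u0+140].min(2)>th).astype(np.uint8)
    k=max(cv2.findContours(m,cv2.RETR_EXTERNAL,cv2.CHAIN_APPROX_NONE)[0],key=cv2.contourArea)
    r=cv2.minAreaRect(k);B=cv2.boxPoints(r)+[u0,v0];P=np.array([ray(c,x,107) for x in B]);e=P[1]-P[0]
    print(th,B.round().tolist(),P.mean(0).round(1),[round(float(np.linalg.norm(P[i]-P[i-1])),1) for i in range(4)],(np.arctan2(e[1],e[0])+np.pi/4)%(np.pi/2)-np.pi/4)
E
```

```text
time_s: 16.38
eef_pos: [548.6, 318.5, 139.0]
ee_rot: [0.0, 0.608, 0.794, 0.0]
force: [-0.0, -0.7, -0.7]
grip_width: 0.602
grip_force: 0.0
tcp [548.6 318.5 139. ] shift [ 0.1 -0.3 70. ] turn z(6deg) 0.04 tilt(6deg) [ 0.01 -0.   -0.  ] j [ 0.34  0.63  1.26 -0.    1.25  0.08] g 0.6 t 16.38
[322.39533425 285.54874567]
205 [[302.0, 265.0], [343.0, 265.0], [343.0, 304.0], [302.0, 304.0]] [548.2 318.9 107. ] [20.0, 19.0, 20.0, 19.6] 0.26383042745251784
225 [[302.0, 267.0], [342.0, 266.0], [343.0, 303.0], [303.0, 304.0]] [548.3 318.7 107. ] [19.2, 18.5, 19.2, 19.1] 0.2945662070012509
240 [[304.0, 267.0], [341.0, 267.0], [341.0, 302.0], [304.0, 302.0]] [548.2 318.9 107. ] [18.0, 17.1, 18.0, 17.6] 0.26383011211300134
```

View pics/wrist6.png

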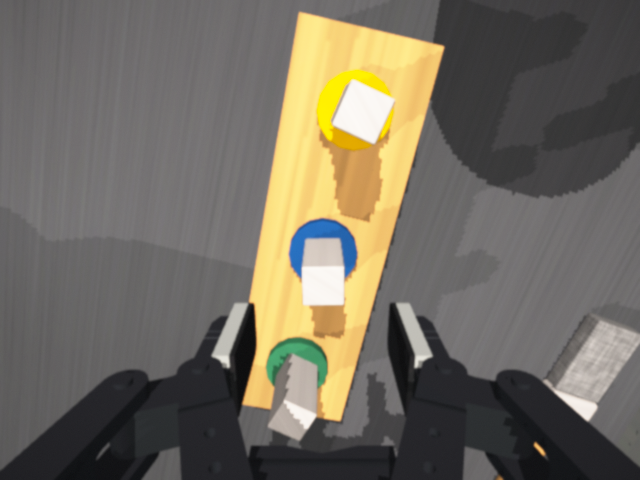

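The blue shank's top face is the square u 302–343, v 265–304, centred and square to the fingers. I'll descend and grip.

```bash
python3 -m inch '0 0 8 0 0 0;0 0 14 0 0 0;0 0 15 0 0 0;0 0 13 0 0 0;0 0 10 0 0 0;0 0 6 0 0 0;0 0 3 0 0 0;0 0 0 0 0 0;0 0 0 0 0 0;0 0 0 0 0 0'; python3 -m inch '0 0 0 0 0 0;0 0 0 0 0 0;0 0 0 0 0 0;0 0 0 0 0 0;0 0 0 0 0 0;0 0 0 0 0 0;0 0 0 0 0 0;0 0 0 0 0 0;0 0 0 0 0 0;0 0 0 0 0 0' 0 70
```

```text
time_s: 17.27
eef_pos: [548.6, 318.6, 70.2]
ee_rot: [0.0, 0.608, 0.794, 0.001]
force: [0.2, 0.0, 0.1]
grip_width: 0.595
grip_force: 0.0
time_s: 18.1
eef_pos: [548.5, 318.5, 69.9]
ee_rot: [0.0, 0.608, 0.794, 0.0]
force: [-0.4, -0.7, 5.9]
grip_width: 0.224
grip_force: 68.7
```

```bash
python3 -m inch '0 0 -4 0 0 0;0 0 -8 0 0 0;0 0 -10 0 0 0;0 0 -12 0 0 0;0 0 -14 0 0 0;0 0 -16 0 0 0;0 0 -18 0 0 0;0 0 -20 0 0 0;0 0 -20 0 0 0;0 0 -20 0 0 0'; python3 -m inch '0 0 -20 0 0 0;0 0 -20 0 0 0;0 0 -20 0 0 0;0 0 -15 0 0 0;0 0 -8 0 0 0;0 0 0 0 0 0;0 0 0 0 0 0;0 0 0 0 0 0;0 0 0 0 0 0;0 0 0 0 0 0';python3 - <<'E'
from h import *
from rig import ctrl
toolgoal([517.8,-147.3,290],.26)
for n in('scene','side'):
    c=ctrl.capture(n);pickle.dump(c,open(f'{n}7.pkl','wb'));cv2.imwrite(f'pics/{n}7.png',c['image'][:,:,::-1])
E
```

```text
time_s: 18.93
eef_pos: [548.1, 318.4, 213.6]
ee_rot: [0.0, 0.608, 0.794, 0.0]
force: [0.5, -0.1, -1.1]
grip_width: 0.227
grip_force: 68.4
time_s: 19.77
eef_pos: [548.1, 318.4, 293.5]
ee_rot: [-0.0, 0.608, 0.794, -0.001]
force: [0.3, 0.4, -1.9]
grip_width: 0.223
grip_force: 68.5
tcp [548.1 318.4 293.5] shift [-441.7 -150.7    3.8] turn z(6deg) 0.04 tilt(6deg) [-0.02  0.   -0.  ] j [0.34 0.54 1.01 0.   1.6  0.08] g 0.22 t 19.77
```

```bash
python3 -m inch '-11.4 -3.9 0 0 0 0;-22.7 -7.8 0 0 0 0;-32.2 -11 0 0 0 0;-36 -12.3 0 0 0 0;-36 -12.3 0 0 0 0;-36 -12.3 0 0 0 0;-36 -12.3 0 0 0 0;-36 -12.3 0 0 0 0;-36 -12.3 0 0 0 0;-36 -12.3 0 0 0 0'; python3 -m inch '-36 -12.3 0 0 0 0;-36 -12.3 0 0 0 0;-28.4 -9.7 0 0 0 0;-15.1 -5.2 0 0 0 0;-7.5 -2.5 0 0 0 0;0 0 0 0 0 0;0 0 0 0 0 0;0 0 0 0 0 0;0 0 0 0 0 0;0 0 0 0 0 0';python3 - <<'E'
from h import *
from rig import ctrl
toolgoal([517.8,-147.3,290],.26)
for n in('scene','side','wrist'):
    c=ctrl.capture(n);pickle.dump(c,open(f'{n}7.pkl','wb'));cv2.imwrite(f'pics/{n}7.png',c['image'][:,:,::-1])
E
```

```text
time_s: 20.7
eef_pos: [525.7, -18.9, 294.5]
ee_rot: [0.0, 0.608, 0.794, 0.0]
force: [1.3, -0.6, -2.2]
grip_width: 0.229
grip_force: 68.6
time_s: 21.53
eef_pos: [517.9, -145.9, 294.5]
ee_rot: [0.0, 0.607, 0.794, 0.0]
force: [-0.0, -0.5, -1.8]
grip_width: 0.228
grip_force: 68.6
tcp [ 517.9 -145.9  294.5] shift [-1.3 -0.5  4.5] turn z(6deg) 0.05 tilt(6deg) [ 0.  0. -0.] j [-0.49  0.31  1.34  0.    1.49 -0.76] g 0.23 t 21.53
```

```bash
python3 -m inch '-1.3 -0.5 4 0 0 0;0 0 8 0 0 0;0 0 10 0 0 0;0 0 10 0 0 0;0 0 10 0 0 0;0 0 8 0 0 0;0 0 5 0 0 0;0 0 0 0 0 0;0 0 0 0 0 0;0 0 0 0 0 0';python3 - <<'E'
from h import *
from rig import ctrl
toolgoal([517.8,-147.3,217.5],.26)
d={}
for n in('scene','side','wrist'):
    c=ctrl.capture(n);d[n]=c
pickle.dump(d,open('d8.pkl','wb'))
def crop(n,x,y,w,h,W,H):return cv2.resize(d[n]['image'][y:y+h,x:x+w,::-1],(W,H),interpolation=cv2.INTER_CUBIC)
cv2.imwrite('pics/comp8.png',np.hstack([crop('scene',286,135,60,90,400,600),crop('side',254,210,60,90,400,600)]))
E
```

```text
time_s: 22.52
eef_pos: [517.8, -148.4, 239.9]
ee_rot: [0.0, 0.608, 0.794, 0.0]
force: [-0.7, 0.2, -2.0]
grip_width: 0.231
grip_force: 68.6
tcp [ 517.8 -148.4  239.9] shift [ 1.1  0.2 22.4] turn z(6deg) 0.04 tilt(6deg) [ 0.01  0.01 -0.  ] j [-0.5   0.34  1.44 -0.    1.36 -0.76] g 0.23 t 22.52
```

View pics/comp8.png

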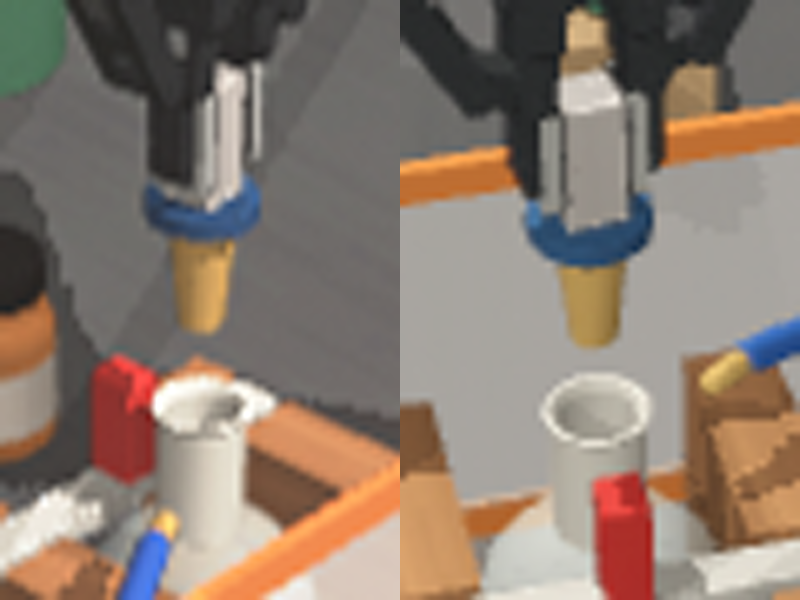

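The tip sits over the mouth in both views. In scene the tip is at u about 201/400 and the neck about 201; in side the tip is at 594.5 and the lip centre 597. I'll check this against the slant of the vertical axis in each view.

Run:
```python
from h import *
d=pickle.load(open('d8.pkl','rb'));M=[517.8,-147.3]
s=60/400
uvt={'scene':(286+201.3*s,135+328*s),'side':(254+(594.5-400)*s,210+340*s)}
uvm={'scene':(286+201.5*s,135+403*s),'side':(254+(596.8-400)*s,210+408*s)}
A=[];b=[]
for n in d:
    if n=='wrist':continue
    c=d[n];P=proj(c,[[*M,150],[*M,183],[M[0]+10,M[1],183],[M[0],M[1]+10,183]])
    du=(uvt[n][0]-uvm[n][0])-(P[1,0]-P[0,0]);A.append([(P[2,0]-P[1,0])/10,(P[3,0]-P[1,0])/10]);b.append(du);print(n,P[:2].round(1).tolist(),uvm[n],uvt[n],round(du,2),A[-1])
print('tip minus mouth axis mm (world x,y)',np.linalg.solve(A,b))
```

```text
scene [[316.3, 194.3], [316.4, 182.2]] (316.225, 195.45) (316.195, 184.2) -0.19 [np.float64(-0.33409191286017403), np.float64(0.2799723303536325)]
side [[283.3, 270.9], [282.8, 259.1]] (283.52, 271.2) (283.175, 261.0) 0.09 [np.float64(0.47152782971363083), np.float64(-0.03530213396823001)]
tip minus mouth axis mm (world x,y) [ 0.14453368 -0.49718145]
```

```bash
python3 -m inch '0.7 0 2 0 0 0;0 0 4 0 0 0;0 0 5 0 0 0;0 0 4 0 0 0;0 0 3 0 0 0;0 0 2 0 0 0;0 0 1 0 0 0;0 0 0 0 0 0;0 0 0 0 0 0;0 0 0 0 0 0';python3 -m inch '0 0 0 0 0 0;0 0 0 0 0 0;0 0 0 0 0 0;0 0 0 0 0 0;0 0 0 0 0 0;0 0 0 0 0 0;0 0 0 0 0 0;0 0 0 0 0 0;0 0 0 0 0 0;0 0 0 0 0 0';python3 - <<'E'
from h import *
from rig import ctrl
toolgoal([517.8,-147.3,217.5],.26)
d={n:ctrl.capture(n) for n in('scene','side')}
def crop(n,x,y,w,h,W,H):return cv2.resize(d[n]['image'][y:y+h,x:x+w,::-1],(W,H),interpolation=cv2.INTER_CUBIC)
cv2.imwrite('pics/comp9.png',np.hstack([crop('scene',286,135,60,90,400,600),crop('side',254,210,60,90,400,600)]))
E
```

```text
time_s: 23.5
eef_pos: [517.5, -147.7, 218.6]
ee_rot: [0.0, 0.608, 0.794, 0.0]
force: [-0.2, -0.3, -2.5]
grip_width: 0.221
grip_force: 68.6
time_s: 24.33
eef_pos: [517.4, -147.6, 218.4]
ee_rot: [-0.0, 0.608, 0.794, -0.0]
force: [-0.1, 0.2, -2.7]
grip_width: 0.227
grip_force: 68.6
tcp [ 517.4 -147.6  218.4] shift [0.2 0.4 0.9] turn z(6deg) 0.04 tilt(6deg) [-0.  0.  0.] j [-0.5   0.35  1.48 -0.    1.31 -0.76] g 0.23 t 24.33
```

View pics/comp9.png

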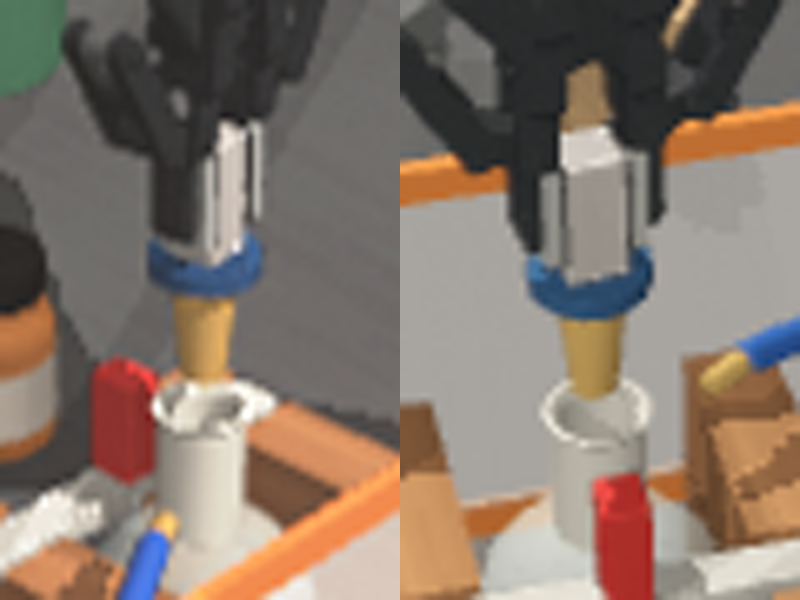

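The tip is centred and about 11 mm above the mouth, held still and upright, so I'm handing in the job.

```bash
python3 -c "
from rig import ctrl
print(ctrl.finish_job())"
```

```text
the job is handed in; nothing more can be done
None
```

The job is handed in, though no pass/fail verdict came back: the bar is released in both jaw slots, and the blue mandrel is held upright, centred about 11 mm above the flask's mouth (24 s of the 66 s used).

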